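# Shade a row of thread cones on the thread rack

## Robot

A 7-joint arm with a two-finger parallel gripper is mounted at the origin on a cart in front of the work surface, level with it; the furniture and walls round the work are solid. World frame = base frame: x ahead of the robot, y to its left, z up, the work surface at z = 0. Lengths are in m, angles in rad, forces in N, time in s.
With the tool pointing down it reaches from about 0.35 to 0.9 m from the base axis. Payload 7.2 kg.
Tool frame: the origin (TCP) lies at the very end of the fingers, on their centre line; the grasp point (between the pads) lies 19 mm behind it (bot.grasp_offset is the distance from the TCP to the grasp point, in m); z points along the fingers, x is the direction in which the jaws open and shut, and the axes are right-handed (so a half turn about z gives the same grasp; the last joint's range is limited). The gripper opens to 88 mm and grips with 3 to 60 N. Pads are 20 mm wide; open, the fingers measure 115 mm over their backs; the gripper's body (75 mm by 178 mm) begins 61 mm behind the grasp point.
Start: joints at [-1.219, 0.411, -0.013, 1.596, 0.006, 1.134, -0.082], TCP at [0.255, 0.571, 0.223] pointing down, gripper open.
Joint ranges: [-2.95, 2.95], [-0.29, 1.99], [-1.47, 1.44], [0.14, 2.54], [-1.03, 4.17], [0.13, 1.85], [-2.86, 2.86]. Speed limits (rad/s): [2.39, 2.39, 3.01, 3.01, 3.14, 3.14, 3.14].

## Interface

Orientations are given as a unit quaternion [w, x, y, z].
In Python, from workcell import observe, cams, ticket, bot gives the robot as it stands. The module is installed in compiled form; this text tells all that it offers.
- The arm moves only by the shell command python3 -m crank 'ROWS' [FORCE]. ROWS is JSON, a list of rows, each an object of numbers: "x", "y", "z": the shift along the tool's x, y, z in m; "spin": the turn about the tool's z in degrees; "gripper": the closure in counts, from 0 (fully open) to 255 (shut). A call has exactly 5 rows; each row is the pose to reach, as a shift and turn from the pose commanded when the call began, along the tool's axes at that moment; what a row does not reach only later rows make up. A row lasts 1/8 s, in which the tool goes at most 62.5 mm and 10.7 degrees, less where a joint would pass 70% of its speed; a pose out of reach is approached as far as the arm can. A call with a gripper value outside its range is refused whole. The fingers move at their own pace and stop on an object; FORCE is the grip in N (left out, the last holds). Time passes only in rows, so rows that repeat a pose let the fingers close, or fill a call up. It gives the time, the measured TCP pose, the force and the opening at its end, in the units of the state.
- observe(): the state, without advancing time (a new reading comes with each control period).
- cams.capture(name): name is "side" or "top"; returns a dict with "image" (384x512x3 uint8, red, green, blue), "fov_y" (degrees; the focal length in pixels is half the picture's height over the tangent of half this angle, whatever the lens; pixels are square), "cx", "cy" (the principal point, pixels), "D" ([k1, k2, p1, p2, k3] as OpenCV has them; the pictures are not rectified), "R" (3x3) and "t" (3): a world point X has camera coordinates R X + t. Camera axes: x right, y down, z forward; pixel columns grow to the right and rows downward; lengths in m; the calibration is good to about 2 mm. A picture is of the moment at which its call begins. There is no depth.
- ticket.hand_in(): hands the job in, once; it reports no verdict.
The state is a dict: "clock": time; "joint_pos": joint angles; "qd": joint speeds; "joint_efforts": joint torques, N m; "eef_pos": TCP position; "orientation": TCP orientation; "wrist_force": force on the tool from outside, world axes, zero at the start; "moment": the same for the moment, N m; "opening": opening from 0.0 (shut) to 1.0 (fully open).
Only numpy, scipy, OpenCV 4.12 (cv2) and the standard library are available. Lean on these libraries where they do the work, as an engineer would, in place of code of your own. Each camera call takes 0.05 s, during which the arm holds its last target.

## Task

The thread rack is kept in order of shade, and the white cone at one end and the black cone at the other are already on their pins. Stand the four loose pink-to-burgundy thread cones, foot down and fully seated, on the four empty pins between them, one on each pin, so that the row darkens steadily from the white cone to the black one. Leave the white and black cones on their pins, and do not shift the pin case, the tape measure or the navy spool.

Things in the scene. Friction and masses are not known exactly. Their poses are not given: they have to be found in the camera images.
- thread_rack: Fixed wooden board 70 (x) x 396 (y) x 18 mm with six upright pins at x = 0, y = -165, -99, -33, 33, 99, 165 mm, 12 mm thick, round tips 98 mm above the table. Origin: under its centre, on the table. A seated cone's foot rests on the board (18 mm up), play 4 mm. Beyond it stands a fixed grey drawer unit, 0.21 m high (world x 0.55 to 0.75, y -0.11 to 0.11).
- cone_white: White thread cone, standing on one of the two end pins of the rack (either end). Hollow, foot 52 mm across, top 38, height 85 (45 across at mid height), 50 to 100 g; open bore right through, 34 mm wide at the foot, 20 at the top. Origin: centre of the foot's underside; z up out of the narrow end. Round: yaw has no meaning. 
- cone_black: Black thread cone, standing on the other end pin of the rack. Hollow, foot 52 mm across, top 38, height 85 (45 across at mid height), 50 to 100 g; open bore right through, 34 mm wide at the foot, 20 at the top. Origin: centre of the foot's underside; z up out of the narrow end. Round: yaw has no meaning. 
- cone_pale_pink: Pale pink thread cone, the lightest of the four loose ones. Hollow, foot 52 mm across, top 38, height 85 (45 across at mid height), 50 to 100 g; open bore right through, 34 mm wide at the foot, 20 at the top. Origin: centre of the foot's underside; z up out of the narrow end. Round: yaw has no meaning. At the start it stands upright on the table.
- cone_rose: Rose (mid pink) thread cone, second lightest. Hollow, foot 52 mm across, top 38, height 85 (45 across at mid height), 50 to 100 g; open bore right through, 34 mm wide at the foot, 20 at the top. Origin: centre of the foot's underside; z up out of the narrow end. Round: yaw has no meaning. At the start it stands upright on the table.
- cone_crimson: Crimson (deep red) thread cone, second darkest. Hollow, foot 52 mm across, top 38, height 85 (45 across at mid height), 50 to 100 g; open bore right through, 34 mm wide at the foot, 20 at the top. Origin: centre of the foot's underside; z up out of the narrow end. Round: yaw has no meaning. At the start it stands upright on the table.
- cone_burgundy: Burgundy (very dark red, almost brown-black) thread cone, the darkest of the four loose ones. Hollow, foot 52 mm across, top 38, height 85 (45 across at mid height), 50 to 100 g; open bore right through, 34 mm wide at the foot, 20 at the top. Origin: centre of the foot's underside; z up out of the narrow end. Round: yaw has no meaning. At the start it stands upright on the table.
- pin_case: Bystander: flat see-through yellowish box of pins, 48 x 89 x 31 mm, lying; origin under its centre.
- tape_measure: Bystander: flat round white tape measure, 52 mm case, 15 mm high, with a short yellow tongue; origin under the middle of its 71 mm length.
- spool_navy: Bystander: small standing spool of navy blue thread, 31 mm across, 56 mm tall; origin under its centre.
Things that resemble listed ones, but are neither listed nor needed, are in the scene too. Leave any yellow look-alike of the cone_burgundy alone. What is shaped like the cone_black but yellow is not meant.

How it is judged:
By the outcome, as a careful person would: the job done as asked, in the order asked, and still so for the second after the job is handed in, with the robot touching nothing.
It also fails if it takes over 120 s, if anything falls off the work surface, if the arm or the gripper's body presses on something with over 40 N, if the wrist force passes 120 N, or if a joint passes its speed limit or range.

## Working session

There is one attempt and no reset: what is moved stays moved. The work goes in short steps, Python scripts to look and compute and a shell command to move; the robot and the scene stay as the last step left them, time stands still between calls to the robot, and variables do not carry over. Pictures are saved under pics/ and viewed, and the job is handed in when it is done.

```bash
mkdir -p pics; ls; python3 - <<'E'
from workcell import observe,cams,bot
import cv2
s=observe();print({k:s[k] for k in('clock','eef_pos','orientation','wrist_force','opening')})
for n in('top','side'):
    c=cams.capture(n);cv2.imwrite(f'pics/{n}0.png',c['image'][:,:,::-1])
    print(n,c['fov_y'],c['cx'],c['cy'],c['D'],c['R'],c['t'])
print(bot.grasp_offset)
E
```

```text
pics
{'clock': 0.0, 'eef_pos': array([0.2545926 , 0.57025448, 0.22182655]), 'orientation': array([ 4.73822761e-04,  8.38922142e-01,  5.44250889e-01, -6.20082959e-04]), 'wrist_force': array([-0.30594443,  0.24534396,  0.35453557]), 'opening': 1.0018604349224993}
top 48.734106477972055 256.83961719587336 194.74529181627773 [-0.14900583  0.          0.          0.          0.        ] [[ 6.33094586e-05 -9.99974686e-01  7.11500413e-03]
 [-9.82690131e-01 -1.38031529e-03 -1.85251723e-01]
 [ 1.85256854e-01 -6.98011616e-03 -9.82665343e-01]] [0.19887216 0.59605735 1.44855777]
side 45.04814432668633 259.4683978563981 191.25290820429794 [-0.02059126  0.          0.          0.          0.        ] [[ 0.934586   -0.35548131  0.0134928 ]
 [-0.20580797 -0.57124262 -0.79455959]
 [ 0.29015874  0.73980734 -0.60703624]] [-0.49815843  0.27404901  1.26096572]
0.0187
```

```bash
sleep 1
```

```text
(no output)
```

View pics/top0.png

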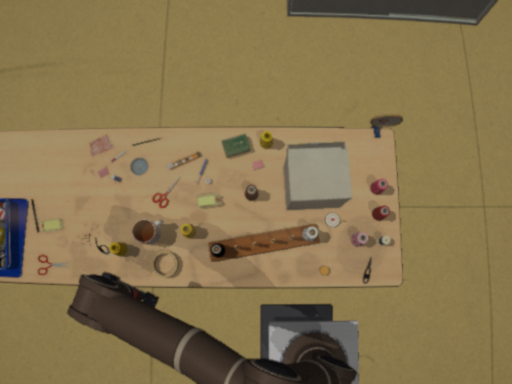

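View pics/side0.png

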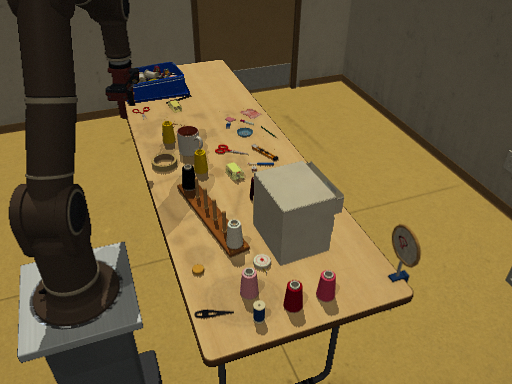

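```bash
cat > h.py <<'E'
import numpy as np,cv2
from workcell import observe,cams,bot
def cap(n,save=None):
    c=cams.capture(n)
    f=192/np.tan(np.radians(c['fov_y']/2));c['K']=np.array([[f,0,c['cx']],[0,f,c['cy']],[0,0,1]])
    if save: cv2.imwrite(f'pics/{save}.png',c['image'][:,:,::-1])
    return c
def ray(c,px):
    u=cv2.undistortPoints(np.array([[px]],float),c['K'],np.array(c['D']))[0,0]
    d=c['R'].T@np.array([u[0],u[1],1]);return -c['R'].T@c['t'],d/np.linalg.norm(d)
def onz(c,px,z):
    o,d=ray(c,px);return o+d*(z-o[2])/d[2]
def tri(c1,p1,c2,p2):
    o1,d1=ray(c1,p1);o2,d2=ray(c2,p2)
    A=np.array([d1,-d2]).T;s=np.linalg.lstsq(A,o2-o1,rcond=None)[0]
    a=o1+s[0]*d1;b=o2+s[1]*d2;return (a+b)/2,np.linalg.norm(a-b)
def proj(c,X):
    return cv2.projectPoints(np.array(X,float).reshape(-1,3),cv2.Rodrigues(c['R'])[0],c['t'],c['K'],np.array(c['D']))[0].reshape(-1,2)
def crop(c,box,k,name):
    x0,y0,x1,y1=box
    cv2.imwrite(f'pics/{name}.png',cv2.resize(c['image'][y0:y1,x0:x1,::-1],None,fx=k,fy=k,interpolation=cv2.INTER_CUBIC))
E
python3 - <<'E'
from h import *
c=cap('top');s=cap('side')
crop(c,(200,165,400,275),4,'topc')
crop(s,(170,140,350,330),3,'sidec')
E
```

```text
(no output)
```

View pics/topc.png

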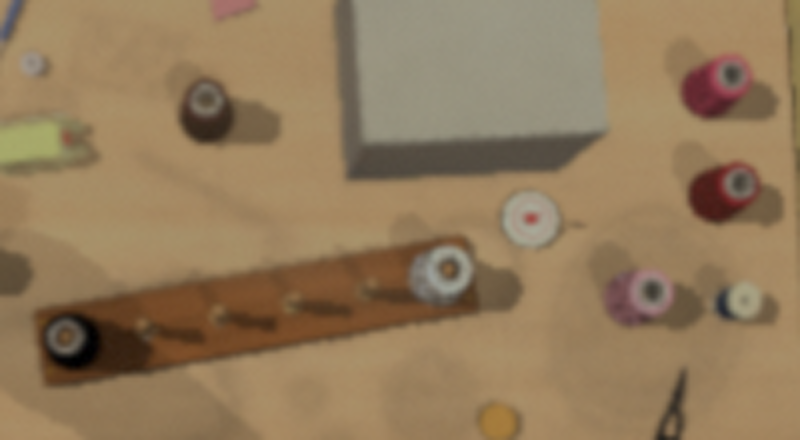

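View pics/sidec.png

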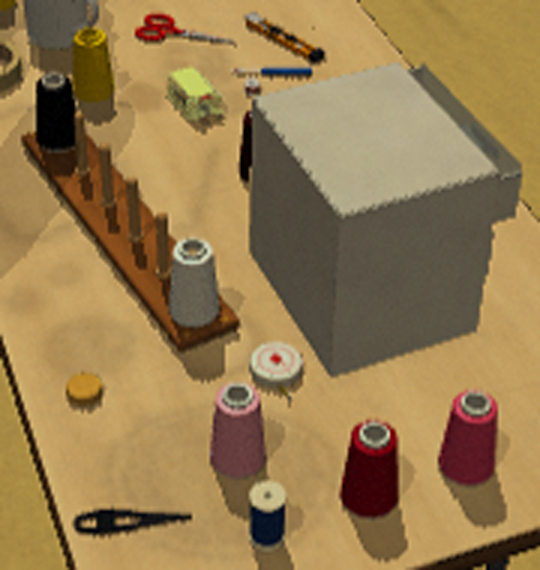

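```bash
cat > m.py <<'E'
from h import *
c=cap('top');s=cap('side')
T=lambda p:((p[0]+.5)/4-.5+200,(p[1]+.5)/4-.5+165)
S=lambda p:((p[0]+.5)/3-.5+170,(p[1]+.5)/3-.5+140)
t=dict(white=(448,269),black=(66,337),pale=(653,291),crim=(741,184),rose=(732,76),pin1=(148,329),pin2=(219,314),pin3=(292,301),pin4=(368,287))
d=dict(white=(193,249),black=(53,82),pale=(238,397),crim=(374,434),rose=(474,403),pin1=(82,116),pin2=(105,150),pin3=(131,182),pin4=(160,217))
for k in t:
    X,e=tri(c,T(t[k]),s,S(d[k]));print(k,X.round(4),round(e,4),'onz',onz(c,T(t[k]),0.098 if 'pin' in k else .103 if k in('white','black') else .085).round(4))
print('burg',onz(c,T((206,98)),.085))
print('navy',onz(c,T((745,300)),.056),'tape',onz(c,T((530,219)),.015))
print('cams',-c['R'].T@c['t'],-s['R'].T@s['t'])
E
python3 m.py
```

```text
white [0.4585 0.0138 0.1017] 0.0013 onz [0.459  0.0138 0.103 ]
black [0.4002 0.3367 0.1026] 0.0027 onz [0.4015 0.3365 0.103 ]
pale [ 0.44   -0.1667  0.0843] 0.0019 onz [ 0.4409 -0.1667  0.085 ]
crim [ 0.5331 -0.2486  0.0873] 0.0016 onz [ 0.5342 -0.2496  0.085 ]
rose [ 0.6299 -0.246   0.0866] 0.0017 onz [ 0.631  -0.2468  0.085 ]
pin1 [0.4113 0.2673 0.099 ] 0.0052 onz [0.4088 0.2678 0.098 ]
pin2 [0.4225 0.2078 0.0923] 0.0011 onz [0.4215 0.2079 0.098 ]
pin3 [0.4334 0.1459 0.0922] 0.0008 onz [0.4325 0.1462 0.098 ]
pin4 [0.4449 0.0811 0.0927] 0.0003 onz [0.4443 0.0816 0.098 ]
burg [0.61014691 0.21942696 0.085     ]
navy [ 0.43477454 -0.25725075  0.056     ] tape [ 0.51293207 -0.07403694  0.015     ]
cams [0.31737183 0.20980097 1.53245319] [ 0.15609313 -0.95340923  0.98992171]
```

Pixels (top / side ring centres): pale pink (363,238)/(249,272) is the lightest. Rose is (383,184)/(328,274) and crimson (385,211)/(295,285). Burgundy is the brown-black one at (251,189), mostly hidden behind the drawer unit in the side view. The yellow cones at top (266,140), (187,230) and (118,248) are look-alikes and stay untouched. White stands at the low-y end of the rack. Measured heights agree with the text: tops at 85 and 103 mm, pins at about 95.

```bash
cat > go.py <<'E'
import sys
from h import *
from scipy.spatial.transform import Rotation as Ro
# usage: go.py x y z yawdeg -> delta in tool axes
s=observe();q=s['orientation'];R=Ro.from_quat([q[1],q[2],q[3],q[0]]).as_matrix()
p=s['eef_pos'];yaw=np.degrees(np.arctan2(R[1,0],R[0,0]))
print('t',round(float(s['clock']),2),'p',p.round(4),'yaw',yaw.round(2),'tilt',R[:2,2].round(4),'F',np.round(s['wrist_force'],1),'op',round(s['opening']*88,1),'q',np.round(s['joint_pos'],2))
if len(sys.argv)>1:
    a=[float(v) for v in sys.argv[1:]]
    d=R.T@(np.array(a[:3])-p);print('delta xyz',d.round(4),'spin',round(yaw-a[3],1))
E
python3 -m crank '[{"x":-0.018,"y":0.047,"z":0,"spin":10,"gripper":0},{"x":-0.035,"y":0.094,"z":0,"spin":20,"gripper":0},{"x":-0.053,"y":0.140,"z":0,"spin":30,"gripper":0},{"x":-0.070,"y":0.187,"z":0,"spin":40,"gripper":0},{"x":-0.088,"y":0.234,"z":0,"spin":50,"gripper":0}]' 30
python3 go.py .6095 .2195 .2 10.2
```

```text
clock: 0.92
eef_pos: [0.4336, 0.3938, 0.2228]
orientation: [-0.0, 0.991, 0.136, 0.0]
wrist_force: [0.4, -0.6, -0.1]
opening: 1.0
t 0.93 p [0.4336 0.3938 0.2228] yaw 15.63 tilt [0.0002 0.0004] F [ 0.4 -0.6 -0.1] op 88.0 q [-1.    0.34  0.24  1.71 -0.09  1.1  -0.46]
delta xyz [0.1225 0.2153 0.0228] spin 5.4
```

```bash

python3 -m crank '[{"x":0.025,"y":0.043,"z":0.005,"spin":2,"gripper":0},{"x":0.049,"y":0.086,"z":0.01,"spin":4,"gripper":0},{"x":0.074,"y":0.129,"z":0.015,"spin":5.4,"gripper":0},{"x":0.098,"y":0.172,"z":0.02,"spin":5.4,"gripper":0},{"x":0.1225,"y":0.2153,"z":0.022,"spin":5.4,"gripper":0}]'
python3 go.py .6095 .2195 .036 10.2
python3 - <<'E'
from h import *
c=cap('top');s=cap('side','side1');crop(c,(200,130,300,205),8,'top1')
E
```

```text
clock: 1.55
eef_pos: [0.6103, 0.2206, 0.2003]
orientation: [-0.0, 0.996, 0.092, -0.0]
wrist_force: [1.1, 1.0, 0.7]
opening: 0.997
t 1.55 p [0.6103 0.2206 0.2003] yaw 10.57 tilt [-0.0003  0.0001] F [1.1 1.  0.7] op 87.7 q [-0.65  0.48  0.32  1.58 -0.17  1.11 -0.1 ]
delta xyz [-0.001   0.001   0.1643] spin 0.4
```

View pics/top1.png

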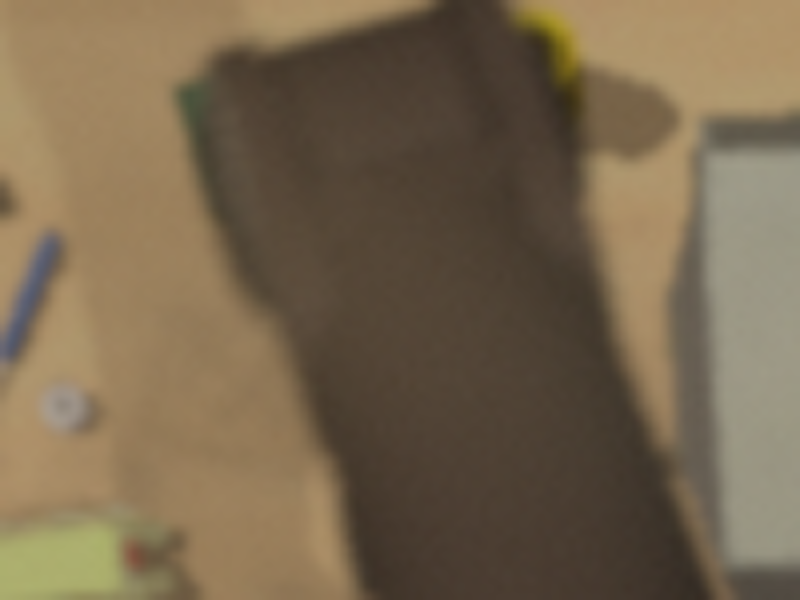

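View pics/side1.png

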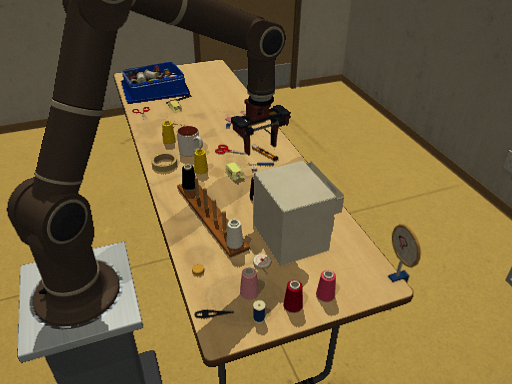

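```bash
python3 - <<'E'
from h import *
s=cap('side');crop(s,(235,150,275,215),10,'sburg')
o,d=-s['R'].T@s['t'],0
P=np.array([.6095,.2195]);v=P-o[:2];n=np.array([-v[1],v[0]])/np.linalg.norm(v)
for z,r in((0,.026),(.0425,.0225),(.085,.019)):
    for sg in(1,-1): print(z,sg,proj(s,[*(P+sg*n*r),z]).round(1), (proj(s,[*(P+sg*n*r),z])[0]-[235,150])*10)
E
```

```text
0 1 [[250.  197.9]] [150.49345653 478.66383394]
0 -1 [[265.1 198.1]] [300.92713604 480.76270318]
0.0425 1 [[251.1 188.1]] [160.92833673 380.58438451]
0.0425 -1 [[264.3 188.2]] [293.24504884 382.44096383]
0.085 1 [[252.2 177.9]] [171.71227254 279.2401793 ]
0.085 -1 [[263.5 178.1]] [285.30601087 280.84334719]
```

View pics/sburg.png

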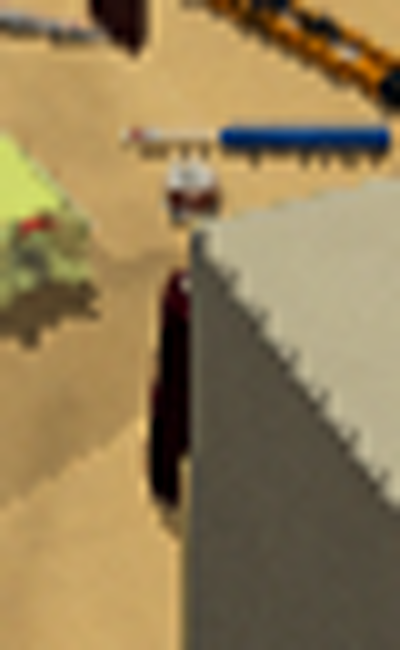

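The visible left edge of the burgundy cone in this crop runs from top (168,275) to foot (150,490). That matches my projection, so its position and 85 mm height hold. Descending and gripping.

```bash

python3 -m crank '[{"x":-0.001,"y":0.001,"z":0.04,"spin":0.4,"gripper":0},{"x":-0.001,"y":0.001,"z":0.085,"spin":0.4,"gripper":0},{"x":-0.001,"y":0.001,"z":0.125,"spin":0.4,"gripper":0},{"x":-0.001,"y":0.001,"z":0.155,"spin":0.4,"gripper":0},{"x":-0.001,"y":0.001,"z":0.164,"spin":0.4,"gripper":0}]'
python3 -m crank '[{"gripper":255},{"gripper":255},{"gripper":255},{"gripper":255},{"gripper":255}]' 25
python3 go.py
```

```text
clock: 2.33
eef_pos: [0.6066, 0.2215, 0.0347]
orientation: [0.0, 0.996, 0.089, -0.002]
wrist_force: [0.2, 0.7, 0.4]
opening: 1.001
t 2.33 p [0.6066 0.2215 0.0347] yaw 10.24 tilt [-0.0035 -0.0006] F [0.2 0.7 0.4] op 88.1 q [-0.61  0.66  0.27  1.71 -0.23  0.8  -0.06]invalid input at $[0]: expected keys x, y, z, spin, gripper
```

```bash

python3 -m crank '[{"x":0,"y":0,"z":0,"spin":0,"gripper":255},{"x":0,"y":0,"z":0,"spin":0,"gripper":255},{"x":0,"y":0,"z":0,"spin":0,"gripper":255},{"x":0,"y":0,"z":0,"spin":0,"gripper":255},{"x":0,"y":0,"z":0,"spin":0,"gripper":255}]' 25
python3 go.py .6095 .2195 .2 10.2
```

```text
clock: 2.95
eef_pos: [0.6088, 0.2206, 0.0371]
orientation: [-0.0, 0.996, 0.088, 0.0]
wrist_force: [-0.7, 0.5, 2.6]
opening: 0.507
t 2.95 p [0.6088 0.2206 0.0371] yaw 10.15 tilt [0.0004 0.0004] F [-0.7  0.5  2.6] op 44.6 q [-0.61  0.66  0.27  1.71 -0.23  0.81 -0.05]
delta xyz [ 0.0005  0.0011 -0.1629] spin -0.1
```

```bash

python3 -m crank '[{"x":0,"y":0,"z":-0.03,"spin":0,"gripper":255},{"x":0,"y":0,"z":-0.07,"spin":0,"gripper":255},{"x":0,"y":0,"z":-0.11,"spin":0,"gripper":255},{"x":0,"y":0,"z":-0.15,"spin":0,"gripper":255},{"x":0,"y":0,"z":-0.165,"spin":0,"gripper":255}]' 
python3 go.py
python3 - <<'E'
from h import *
c=cap('top');s=cap('side');crop(c,(205,222,325,266),6,'top2');crop(s,(170,150,260,265),5,'side2')
E
```

```text
clock: 3.58
eef_pos: [0.6096, 0.2207, 0.204]
orientation: [-0.001, 0.996, 0.088, 0.002]
wrist_force: [0.4, 0.4, -1.3]
opening: 0.505
t 3.58 p [0.6096 0.2207 0.204 ] yaw 10.14 tilt [0.0031 0.0015] F [ 0.4  0.4 -1.3] op 44.5 q [-0.65  0.47  0.33  1.58 -0.17  1.11 -0.11]
```

View pics/top2.png

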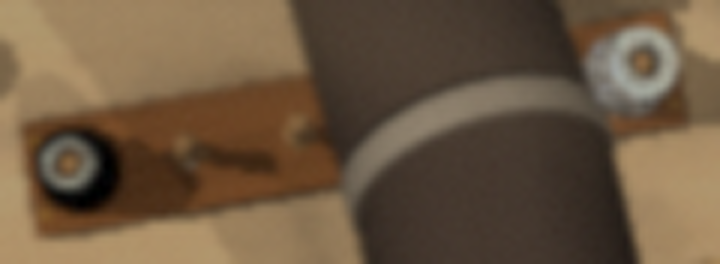

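View pics/side2.png

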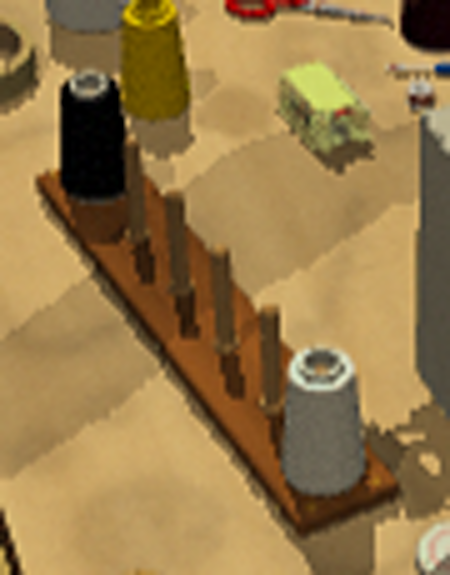

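```bash
cat > rk.py <<'E'
from h import *
c=cap('top');s=cap('side')
w=onz(c,(312,232.25),.098);b=onz(c,(68.5/6-.42+205,163.5/6-.42+222),.098)
print(w,b,np.linalg.norm(w-b))
m=(w+b)/2;u=(w-b)/np.linalg.norm(w-b);print('mid',m,'u',u,'angle',np.degrees(np.arctan2(-u[1],-u[0])))
for mx in (m, np.array([.4290,.1753,.098])):
  for i,k in enumerate((-.099,-.033,.033,.099)):
    X=mx+u*k;pt=proj(c,X)[0];ps=proj(s,X)[0]
    print(i+1,X[:2].round(4),'top crop',((pt-[205,222])*6).round(0),'side crop',((ps-[170,150])*5).round(0))
E
python3 rk.py
```

```text
[0.45820187 0.01190669 0.098     ] [0.40196596 0.33736767 0.098     ] 0.33028370913878097
mid [0.43008392 0.17463718 0.098     ] u [ 0.17026546 -0.98539823  0.        ] angle 99.80325380406197
1 [0.4132 0.2722] top crop [182. 141.] side crop [132. 139.]
2 [0.4245 0.2072] top crop [298. 122.] side crop [175. 191.]
3 [0.4357 0.1421] top crop [413. 102.] side crop [221. 247.]
4 [0.4469 0.0771] top crop [528.  82.] side crop [270. 307.]
1 [0.4121 0.2729] top crop [181. 143.] side crop [130. 139.]
2 [0.4234 0.2078] top crop [296. 123.] side crop [173. 191.]
3 [0.4346 0.1428] top crop [412. 104.] side crop [219. 247.]
4 [0.4459 0.0777] top crop [527.  84.] side crop [268. 306.]
```

```bash
python3 go.py .4127 .2732 .2 9.8
```

```text
t 3.77 p [0.608  0.2203 0.2001] yaw 10.16 tilt [-0.0018 -0.0007] F [ 0.4 -0.5 -1.8] op 44.5 q [-0.65  0.48  0.33  1.58 -0.17  1.11 -0.11]
delta xyz [-0.1829 -0.0865  0.0004] spin 0.4
```

```bash

python3 -m crank '[{"x":-0.045,"y":-0.021,"z":0,"spin":0.4,"gripper":255},{"x":-0.09,"y":-0.043,"z":0,"spin":0.4,"gripper":255},{"x":-0.135,"y":-0.064,"z":0,"spin":0.4,"gripper":255},{"x":-0.165,"y":-0.078,"z":0,"spin":0.4,"gripper":255},{"x":-0.183,"y":-0.0865,"z":0,"spin":0.4,"gripper":255}]' 
python3 -m crank '[{"x":0,"y":0,"z":0.0,"spin":0,"gripper":255},{"x":0,"y":0,"z":0.01,"spin":0,"gripper":255},{"x":0,"y":0,"z":0.02,"spin":0,"gripper":255},{"x":0,"y":0,"z":0.025,"spin":0,"gripper":255},{"x":0,"y":0,"z":0.025,"spin":0,"gripper":255}]' 
python3 go.py .4127 .2732 .14 9.8
python3 - <<'E'
from h import *
c=cap('top','top3');s=cap('side');crop(s,(150,110,260,265),5,'side3')
E
```

```text
clock: 4.4
eef_pos: [0.4106, 0.2734, 0.1999]
orientation: [0.001, 0.996, 0.086, -0.001]
wrist_force: [0.2, 1.1, -0.6]
opening: 0.505
clock: 5.03
eef_pos: [0.4134, 0.2729, 0.1759]
orientation: [0.0, 0.996, 0.085, -0.0]
wrist_force: [-0.2, 0.7, -1.1]
opening: 0.504
t 5.03 p [0.4134 0.2729 0.1759] yaw 9.71 tilt [-0.0008 -0.001 ] F [-0.2  0.7 -1.1] op 44.3 q [-0.92  0.24  0.28  1.97 -0.08  0.94 -0.43]
delta xyz [-0.0006 -0.0004  0.0359] spin -0.1
```

View pics/side3.png

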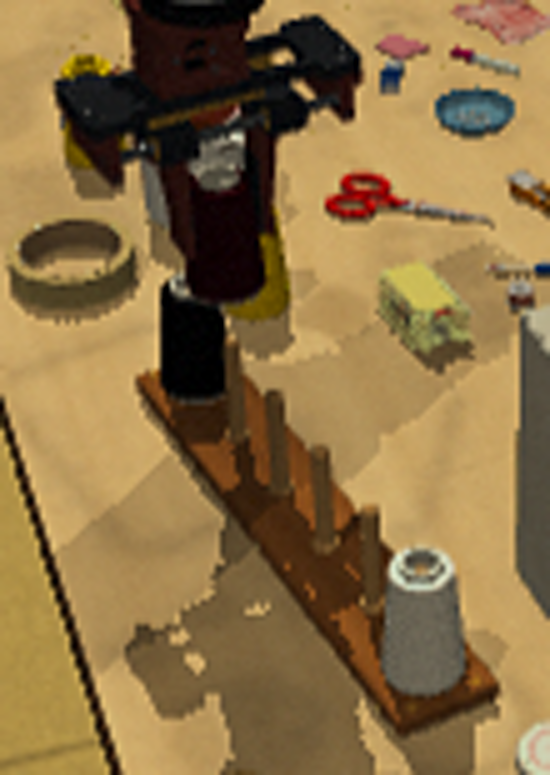

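```bash
python3 - <<'E'
from h import *
s=cap('side')
o=-s['R'].T@s['t'];P=np.array([.4127,.2725]);v=P-o[:2];n=np.array([-v[1],v[0]])/np.linalg.norm(v)
for sg in(1,-1): print((proj(s,[*(P+sg*n*.026),.139])[0]-[150,110])*5)
E
```

```text
[186.44164501 290.46578133]
[267.18021633 284.20966635]
```

The foot edges in the side crop at (187,285) and (265,290) match the predicted (186,290) and (267,284), so the cone is centred over pin 1.

```bash

python3 -m crank '[{"x":-0.0005,"y":0,"z":0.015,"spin":0,"gripper":255},{"x":-0.0005,"y":0,"z":0.03,"spin":0,"gripper":255},{"x":-0.0005,"y":0,"z":0.045,"spin":0,"gripper":255},{"x":-0.0005,"y":0,"z":0.06,"spin":0,"gripper":255},{"x":-0.0005,"y":0,"z":0.07,"spin":0,"gripper":255}]' 
python3 -m crank '[{"x":0,"y":0,"z":0.012,"spin":0,"gripper":255},{"x":0,"y":0,"z":0.025,"spin":0,"gripper":255},{"x":0,"y":0,"z":0.037,"spin":0,"gripper":255},{"x":0,"y":0,"z":0.046,"spin":0,"gripper":255},{"x":0,"y":0,"z":0.049,"spin":0,"gripper":255}]'
python3 go.py .4127 .2732 .0555 9.8
```

```text
clock: 5.8
eef_pos: [0.4125, 0.273, 0.1053]
orientation: [0.0, 0.996, 0.085, -0.0]
wrist_force: [-0.4, 0.4, -1.8]
opening: 0.503
clock: 6.42
eef_pos: [0.4126, 0.2731, 0.057]
orientation: [0.0, 0.996, 0.085, -0.0]
wrist_force: [-0.7, -0.7, -1.7]
opening: 0.501
t 6.42 p [0.4126 0.2731 0.057 ] yaw 9.74 tilt [-0.0006 -0.0005] F [-0.7 -0.7 -1.7] op 44.1 q [-0.88  0.42  0.24  2.08 -0.16  0.66 -0.36]
delta xyz [ 0.0001 -0.0001  0.0015] spin -0.1
```

```bash

python3 -m crank '[{"x":0,"y":0,"z":0.001,"spin":0,"gripper":255},{"x":0,"y":0,"z":0.0015,"spin":0,"gripper":120},{"x":0,"y":0,"z":0.0015,"spin":0,"gripper":0},{"x":0,"y":0,"z":0.0015,"spin":0,"gripper":0},{"x":0,"y":0,"z":0.0015,"spin":0,"gripper":0}]' 
python3 -m crank '[{"x":0,"y":0,"z":-0.02,"spin":0,"gripper":0},{"x":0,"y":0,"z":-0.06,"spin":0,"gripper":0},{"x":0,"y":0,"z":-0.1,"spin":0,"gripper":0},{"x":0,"y":0,"z":-0.13,"spin":0,"gripper":0},{"x":0,"y":0,"z":-0.145,"spin":0,"gripper":0}]'
python3 go.py .4405 -.167 .2 9.8
python3 - <<'E'
from h import *
c=cap('top','top3');s=cap('side');crop(s,(150,110,260,265),5,'side4')
E
```

```text
clock: 7.05
eef_pos: [0.413, 0.2734, 0.0563]
orientation: [-0.0, 0.996, 0.085, 0.0]
wrist_force: [-0.0, 0.0, -0.6]
opening: 0.831
clock: 7.68
eef_pos: [0.4133, 0.2736, 0.2027]
orientation: [-0.001, 0.996, 0.085, 0.001]
wrist_force: [-0.1, -0.0, -0.8]
opening: 0.997
t 7.67 p [0.4133 0.2736 0.2027] yaw 9.75 tilt [0.0016 0.0017] F [-0.1 -0.  -0.8] op 87.7 q [-0.93  0.21  0.29  1.95 -0.07  1.   -0.44]
delta xyz [-0.0478  0.4389  0.002 ] spin -0.1
```

View pics/side4.png

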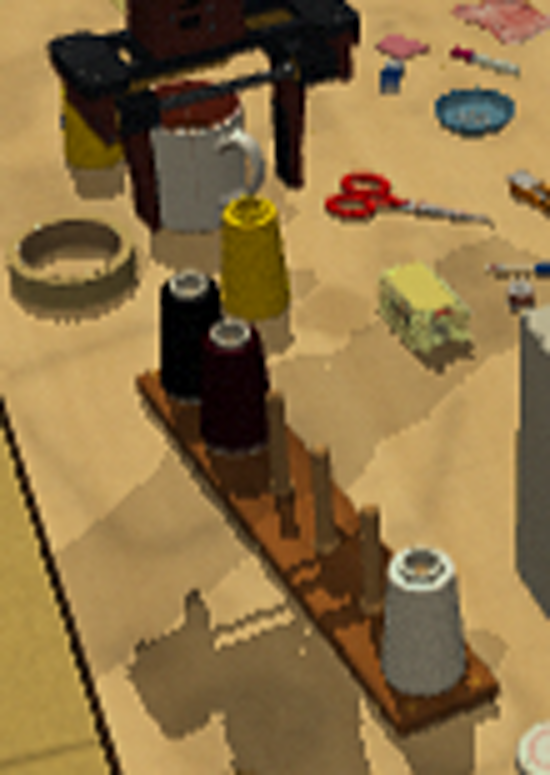

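```bash

python3 -m crank '[{"x":-0.008,"y":0.056,"z":0,"spin":0,"gripper":0},{"x":-0.016,"y":0.112,"z":0,"spin":0,"gripper":0},{"x":-0.024,"y":0.168,"z":0,"spin":0,"gripper":0},{"x":-0.032,"y":0.224,"z":0,"spin":0,"gripper":0},{"x":-0.041,"y":0.28,"z":0,"spin":0,"gripper":0}]' 
python3 -m crank '[{"x":-0.008,"y":0.056,"z":0,"spin":0,"gripper":0},{"x":-0.016,"y":0.112,"z":0,"spin":0,"gripper":0},{"x":-0.024,"y":0.168,"z":0,"spin":0,"gripper":0},{"x":-0.026,"y":0.19,"z":0,"spin":0,"gripper":0},{"x":-0.026,"y":0.19,"z":0,"spin":0,"gripper":0}]' 
python3 go.py .5337 -.249 .2 5
```

```text
clock: 8.4
eef_pos: [0.419, -0.0114, 0.2]
orientation: [0.0, 0.996, 0.085, -0.001]
wrist_force: [1.8, -0.4, 0.5]
opening: 1.002
clock: 9.02
eef_pos: [0.4254, -0.2028, 0.1999]
orientation: [0.0, 0.997, 0.083, -0.001]
wrist_force: [-0.1, 0.6, -1.3]
opening: 0.998
t 9.03 p [ 0.4254 -0.2028  0.1999] yaw 9.54 tilt [-0.0024 -0.0009] F [-0.1  0.6 -1.3] op 87.8 q [-0.26  0.19  0.7   2.02 -0.14  0.98  0.67]
delta xyz [ 0.0992  0.0636 -0.0003] spin 4.5
```

```bash

python3 -m crank '[{"x":0.03,"y":0.02,"z":0,"spin":0,"gripper":0},{"x":0.06,"y":0.04,"z":0,"spin":0,"gripper":0},{"x":0.085,"y":0.057,"z":0,"spin":0,"gripper":0},{"x":0.099,"y":0.0636,"z":0,"spin":0,"gripper":0},{"x":0.099,"y":0.0636,"z":0,"spin":0,"gripper":0}]' 
python3 go.py .5337 -.249 .036 9.8
python3 - <<'E'
from h import *
s=cap('side');crop(s,(200,180,360,340),4,'side5')
E
```

```text
clock: 9.65
eef_pos: [0.5348, -0.2461, 0.2002]
orientation: [-0.0, 0.996, 0.086, -0.001]
wrist_force: [0.1, 0.0, 0.3]
opening: 1.005
t 9.65 p [ 0.5348 -0.2461  0.2002] yaw 9.81 tilt [-0.0017  0.0003] F [0.1 0.  0.3] op 88.4 q [-0.14  0.42  0.67  1.75 -0.29  1.07  0.79]
delta xyz [-0.0013  0.0028  0.1642] spin 0.0
```

View pics/side5.png

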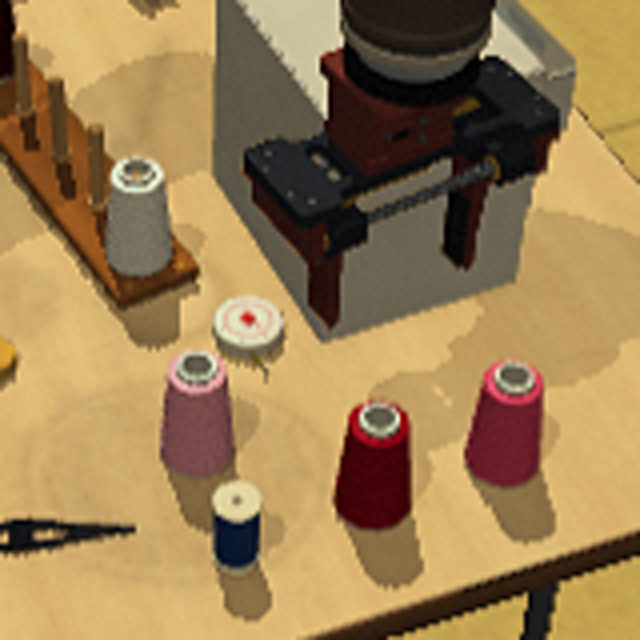

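The crop confirms crimson at (375,465), the deep red, between the jaws. Rose at (507,425) is lighter and pale pink at (198,415) lighter still.

```bash

python3 -m crank '[{"x":-0.001,"y":0.0025,"z":0.04,"spin":0,"gripper":0},{"x":-0.001,"y":0.0025,"z":0.085,"spin":0,"gripper":0},{"x":-0.001,"y":0.0025,"z":0.125,"spin":0,"gripper":0},{"x":-0.001,"y":0.0025,"z":0.155,"spin":0,"gripper":0},{"x":-0.001,"y":0.0025,"z":0.164,"spin":0,"gripper":0}]'
python3 -m crank '[{"x":0,"y":0,"z":0,"spin":0,"gripper":0},{"x":0,"y":0,"z":0,"spin":0,"gripper":255},{"x":0,"y":0,"z":0,"spin":0,"gripper":255},{"x":0,"y":0,"z":0,"spin":0,"gripper":255},{"x":0,"y":0,"z":0,"spin":0,"gripper":255}]' 30
python3 go.py .5337 -.249 .036 9.8
python3 -m crank '[{"x":0,"y":0,"z":-0.0,"spin":0,"gripper":255},{"x":0,"y":0,"z":-0.05,"spin":0,"gripper":255},{"x":0,"y":0,"z":-0.1,"spin":0,"gripper":255},{"x":0,"y":0,"z":-0.14,"spin":0,"gripper":255},{"x":0,"y":0,"z":-0.165,"spin":0,"gripper":255}]' 
python3 go.py .424 .2075 .2 9.8
```

```text
clock: 10.32
eef_pos: [0.5323, -0.2487, 0.0359]
orientation: [-0.001, 0.996, 0.085, -0.001]
wrist_force: [0.1, 0.6, -0.1]
opening: 1.002
clock: 10.95
eef_pos: [0.5343, -0.2498, 0.0374]
orientation: [0.0, 0.996, 0.085, 0.0]
wrist_force: [-0.6, 1.2, 1.0]
opening: 0.584
t 10.95 p [ 0.5343 -0.2498  0.0374] yaw 9.75 tilt [ 0.0004 -0.    ] F [-0.6  1.2  1. ] op 51.4 q [-0.04  0.63  0.55  1.87 -0.45  0.77  0.93]
delta xyz [-0.0005 -0.0009  0.0014] spin -0.0
clock: 11.58
eef_pos: [0.5345, -0.2501, 0.2042]
orientation: [0.0, 0.996, 0.085, 0.001]
wrist_force: [0.8, 0.5, -1.2]
opening: 0.504
t 11.57 p [ 0.5345 -0.2501  0.2042] yaw 9.74 tilt [ 0.0018 -0.0004] F [ 0.8  0.5 -1.2] op 44.3 q [-0.14  0.42  0.68  1.74 -0.3   1.08  0.8 ]
delta xyz [-0.0315 -0.4697  0.0038] spin -0.1
```

```bash

python3 -m crank '[{"x":-0.03,"y":-0.02,"z":0,"spin":0,"gripper":255},{"x":-0.065,"y":-0.045,"z":0,"spin":0,"gripper":255},{"x":-0.099,"y":-0.068,"z":0.003,"spin":0,"gripper":255},{"x":-0.091,"y":-0.118,"z":0.003,"spin":0,"gripper":255},{"x":-0.082,"y":-0.174,"z":0.003,"spin":0,"gripper":255}]' 
python3 -m crank '[{"x":0.009,"y":-0.056,"z":0,"spin":0,"gripper":255},{"x":0.018,"y":-0.112,"z":0,"spin":0,"gripper":255},{"x":0.027,"y":-0.168,"z":0,"spin":0,"gripper":255},{"x":0.036,"y":-0.224,"z":0,"spin":0,"gripper":255},{"x":0.045,"y":-0.27,"z":0,"spin":0,"gripper":255}]' 
python3 go.py .424 .2075 .175 9.8
```

```text
clock: 12.2
eef_pos: [0.4233, -0.0914, 0.1993]
orientation: [-0.0, 0.996, 0.084, 0.0]
wrist_force: [1.7, 0.7, -1.3]
opening: 0.504
clock: 12.82
eef_pos: [0.422, 0.1837, 0.1992]
orientation: [-0.0, 0.996, 0.085, 0.0]
wrist_force: [2.1, -1.0, -1.3]
opening: 0.507
t 12.82 p [0.422  0.1837 0.1992] yaw 9.81 tilt [-0.      0.0004] F [ 2.1 -1.  -1.3] op 44.7 q [-0.88  0.15  0.41  2.03 -0.07  0.97 -0.26]
delta xyz [ 0.0061 -0.0231  0.0242] spin 0.0
```

```bash

python3 -m crank '[{"x":0.003,"y":-0.01,"z":0,"spin":0,"gripper":255},{"x":0.005,"y":-0.02,"z":0.01,"spin":0,"gripper":255},{"x":0.006,"y":-0.022,"z":0.02,"spin":0,"gripper":255},{"x":0.006,"y":-0.022,"z":0.024,"spin":0,"gripper":255},{"x":0.006,"y":-0.022,"z":0.024,"spin":0,"gripper":255}]' 
python3 go.py .424 .2075 .175 9.8
cat > chk.py <<'E'
import sys
from h import *
# x y zfoot name: predicted foot edges in the side crop and save crop
x,y,z=map(float,sys.argv[1:4]);s=cap('side');crop(s,(150,110,260,265),5,sys.argv[4])
o=-s['R'].T@s['t'];P=np.array([x,y]);v=P-o[:2];n=np.array([-v[1],v[0]])/np.linalg.norm(v)
for sg in(1,-1): print((proj(s,[*(P+sg*n*.026),z])[0]-[150,110])*5)
E
python3 chk.py .424 .2075 .138 side6
```

```text
clock: 13.45
eef_pos: [0.4246, 0.2031, 0.1747]
orientation: [0.0, 0.996, 0.084, -0.0]
wrist_force: [0.1, -0.0, -0.6]
opening: 0.509
t 13.45 p [0.4246 0.2031 0.1747] yaw 9.66 tilt [-0.0007 -0.0007] F [ 0.1 -0.  -0.6] op 44.8 q [-0.89  0.2   0.4   2.04 -0.1   0.92 -0.28]
delta xyz [ 0.0001 -0.0044 -0.0003] spin -0.1
[229.04944737 343.2257265 ]
[312.15143715 337.52145458]
```

View pics/side6.png

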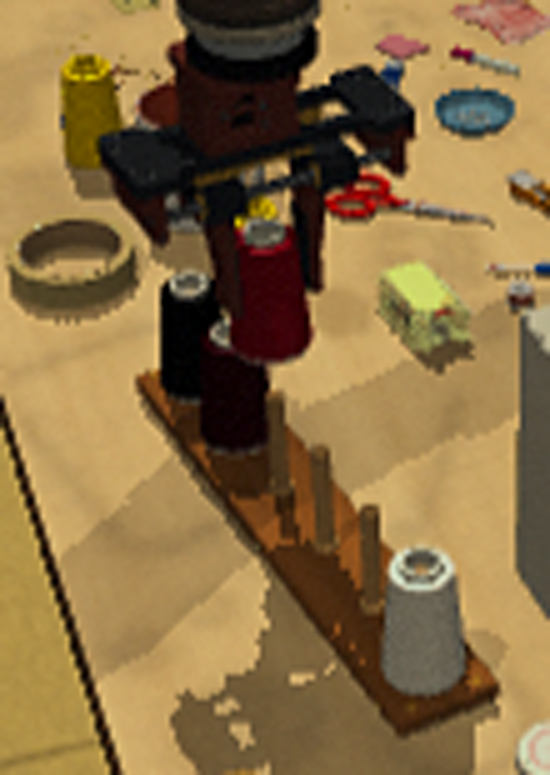

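```bash

python3 -m crank '[{"x":0,"y":-0.0042,"z":0,"spin":0,"gripper":255},{"x":0,"y":-0.0042,"z":0.02,"spin":0,"gripper":255},{"x":0,"y":-0.0042,"z":0.04,"spin":0,"gripper":255},{"x":0,"y":-0.0042,"z":0.055,"spin":0,"gripper":255},{"x":0,"y":-0.0042,"z":0.07,"spin":0,"gripper":255}]' 
python3 go.py .424 .2075 .056 9.8
python3 -m crank '[{"x":0,"y":0,"z":0.012,"spin":0,"gripper":255},{"x":0,"y":0,"z":0.025,"spin":0,"gripper":255},{"x":0,"y":0,"z":0.037,"spin":0,"gripper":255},{"x":0,"y":0,"z":0.046,"spin":0,"gripper":255},{"x":0,"y":0,"z":0.049,"spin":0,"gripper":255}]'
python3 go.py .424 .2075 .056 9.8
```

```text
clock: 14.12
eef_pos: [0.4242, 0.2086, 0.1047]
orientation: [-0.0, 0.996, 0.085, 0.0]
wrist_force: [0.4, -0.0, -0.2]
opening: 0.502
t 14.12 p [0.4242 0.2086 0.1047] yaw 9.75 tilt [0.0005 0.0004] F [ 0.4 -0.  -0.2] op 44.2 q [-0.87  0.31  0.37  2.1  -0.16  0.75 -0.22]
delta xyz [-0.0004  0.0011  0.0487] spin -0.0
clock: 14.75
eef_pos: [0.4238, 0.2082, 0.0555]
orientation: [0.0, 0.996, 0.085, -0.0]
wrist_force: [-0.4, 1.4, 0.1]
opening: 0.506
t 14.75 p [0.4238 0.2082 0.0555] yaw 9.74 tilt [-0.0006 -0.0004] F [-0.4  1.4  0.1] op 44.5 q [-0.83  0.4   0.34  2.14 -0.22  0.64 -0.18]
delta xyz [ 0.      0.0007 -0.0005] spin -0.1
```

Release, rise, check, and start towards rose (via x≈0.425).

```bash

python3 -m crank '[{"x":0,"y":0,"z":0,"spin":0,"gripper":120},{"x":0,"y":0,"z":0,"spin":0,"gripper":0},{"x":0,"y":0,"z":0,"spin":0,"gripper":0},{"x":0,"y":0,"z":0,"spin":0,"gripper":0},{"x":0,"y":0,"z":0,"spin":0,"gripper":0}]' 
python3 -m crank '[{"x":0,"y":0,"z":-0.02,"spin":0,"gripper":0},{"x":0,"y":0,"z":-0.06,"spin":0,"gripper":0},{"x":0,"y":0,"z":-0.1,"spin":0,"gripper":0},{"x":0,"y":0,"z":-0.13,"spin":0,"gripper":0},{"x":0,"y":0,"z":-0.145,"spin":0,"gripper":0}]'
python3 go.py .425 -.2 .2 9.8
python3 chk.py .424 .2075 .018 side7
```

```text
clock: 15.38
eef_pos: [0.4241, 0.2084, 0.0563]
orientation: [-0.0, 0.996, 0.085, 0.0]
wrist_force: [0.7, -0.1, 1.3]
opening: 0.951
clock: 16.0
eef_pos: [0.4244, 0.2087, 0.2026]
orientation: [-0.001, 0.996, 0.085, 0.001]
wrist_force: [0.4, -0.1, -0.5]
opening: 0.998
t 16.0 p [0.4244 0.2087 0.2026] yaw 9.75 tilt [0.0016 0.0016] F [ 0.4 -0.1 -0.5] op 87.8 q [-0.92  0.17  0.41  2.   -0.08  0.98 -0.3 ]
delta xyz [-0.0687  0.4029  0.002 ] spin -0.0
[241.80301506 491.05377604]
[320.8998799  485.06067797]
```

View pics/side7.png

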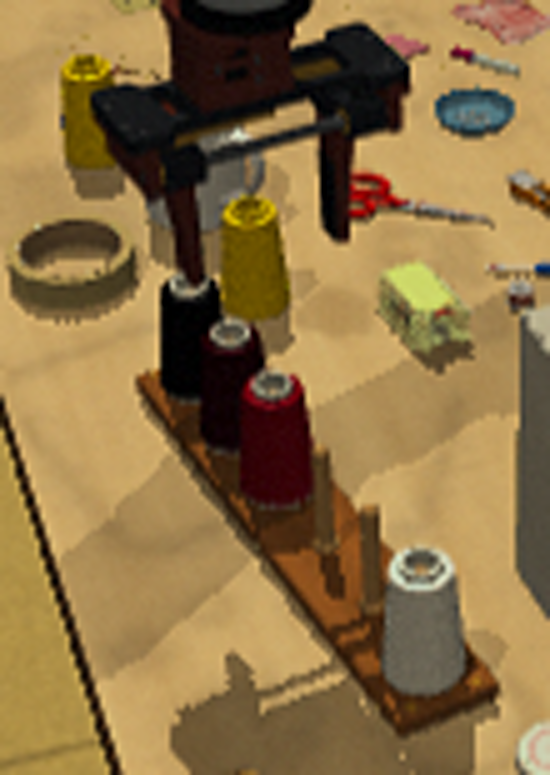

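Crimson is seated beside burgundy. Now rose.

```bash

python3 -m crank '[{"x":-0.0095,"y":0.056,"z":0,"spin":0,"gripper":0},{"x":-0.019,"y":0.112,"z":0,"spin":0,"gripper":0},{"x":-0.0285,"y":0.168,"z":0,"spin":0,"gripper":0},{"x":-0.038,"y":0.224,"z":0,"spin":0,"gripper":0},{"x":-0.0475,"y":0.28,"z":0,"spin":0,"gripper":0}]' 
python3 -m crank '[{"x":-0.0095,"y":0.056,"z":0,"spin":0,"gripper":0},{"x":-0.019,"y":0.112,"z":0,"spin":0,"gripper":0},{"x":-0.0275,"y":0.162,"z":0,"spin":0,"gripper":0},{"x":0.02,"y":0.17,"z":0,"spin":0,"gripper":0},{"x":0.06,"y":0.177,"z":0,"spin":0,"gripper":0}]' 
python3 go.py .6305 -.2465 .2 9.8
```

```text
clock: 16.68
eef_pos: [0.4239, -0.0773, 0.2004]
orientation: [-0.0, 0.996, 0.085, -0.0]
wrist_force: [1.0, 0.0, -0.0]
opening: 0.998
clock: 17.3
eef_pos: [0.5145, -0.2406, 0.1998]
orientation: [-0.0, 0.996, 0.084, -0.001]
wrist_force: [0.8, 0.4, 0.1]
opening: 1.006
t 17.3 p [ 0.5145 -0.2406  0.1998] yaw 9.65 tilt [-0.0013  0.0002] F [0.8 0.4 0.1] op 88.5 q [-0.2   0.4   0.73  1.8  -0.3   1.06  0.81]
delta xyz [ 0.1134  0.0253 -0.0004] spin -0.1
```

```bash

python3 -m crank '[{"x":0.045,"y":0.01,"z":0,"spin":0,"gripper":0},{"x":0.085,"y":0.02,"z":0,"spin":0,"gripper":0},{"x":0.108,"y":0.025,"z":0,"spin":0,"gripper":0},{"x":0.1125,"y":0.025,"z":0,"spin":0,"gripper":0},{"x":0.1125,"y":0.025,"z":0,"spin":0,"gripper":0}]' 
python3 go.py .6305 -.2465 .036 9.8
python3 - <<'E'
from h import *
s=cap('side');crop(s,(200,180,360,340),4,'side8')
E
```

```text
clock: 17.92
eef_pos: [0.6278, -0.2456, 0.2]
orientation: [-0.0, 0.996, 0.085, -0.001]
wrist_force: [0.0, 0.2, -0.1]
opening: 1.002
t 17.93 p [ 0.6278 -0.2456  0.2   ] yaw 9.72 tilt [-0.0019  0.0001] F [ 0.   0.2 -0.1] op 88.2 q [-0.14  0.59  0.69  1.52 -0.39  1.17  0.79]
delta xyz [0.0028 0.0014 0.164 ] spin -0.1
```

View pics/side8.png

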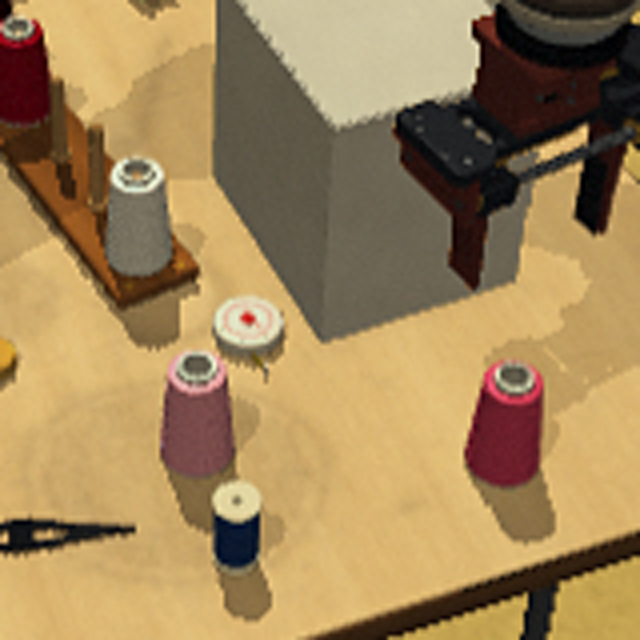

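Rose at (507,425) lies under the jaws, and pale pink at (198,415) is untouched. Descending and gripping.

```bash

python3 -m crank '[{"x":0.002,"y":0.001,"z":0.04,"spin":0,"gripper":0},{"x":0.0025,"y":0.001,"z":0.085,"spin":0,"gripper":0},{"x":0.0025,"y":0.001,"z":0.125,"spin":0,"gripper":0},{"x":0.0025,"y":0.001,"z":0.155,"spin":0,"gripper":0},{"x":0.0025,"y":0.001,"z":0.164,"spin":0,"gripper":0}]'
python3 -m crank '[{"x":0,"y":0,"z":0,"spin":0,"gripper":255},{"x":0,"y":0,"z":0,"spin":0,"gripper":255},{"x":0,"y":0,"z":0,"spin":0,"gripper":255},{"x":0,"y":0,"z":0,"spin":0,"gripper":255},{"x":0,"y":0,"z":0,"spin":0,"gripper":255}]' 30
python3 go.py .6305 -.2465 .036 9.8
python3 -m crank '[{"x":0,"y":0,"z":0,"spin":0,"gripper":255},{"x":0,"y":0,"z":-0.05,"spin":0,"gripper":255},{"x":0,"y":0,"z":-0.1,"spin":0,"gripper":255},{"x":0,"y":0,"z":-0.14,"spin":0,"gripper":255},{"x":0,"y":0,"z":-0.165,"spin":0,"gripper":255}]' 
python3 go.py .43 -.24 .2 9.8
```

```text
clock: 18.6
eef_pos: [0.6296, -0.2458, 0.0357]
orientation: [-0.001, 0.996, 0.085, -0.001]
wrist_force: [0.2, 0.3, 0.4]
opening: 0.996
clock: 19.23
eef_pos: [0.6318, -0.2461, 0.0376]
orientation: [0.0, 0.996, 0.085, 0.0]
wrist_force: [-0.1, 0.9, 2.0]
opening: 0.501
t 19.23 p [ 0.6318 -0.2461  0.0376] yaw 9.75 tilt [ 0.0007 -0.0001] F [-0.1  0.9  2. ] op 44.1 q [-0.08  0.76  0.59  1.64 -0.51  0.9   0.87]
delta xyz [-0.0013  0.0002  0.0016] spin -0.0
clock: 19.85
eef_pos: [0.6317, -0.2465, 0.2043]
orientation: [0.0, 0.996, 0.085, 0.001]
wrist_force: [0.1, 0.8, -1.2]
opening: 0.503
t 19.85 p [ 0.6317 -0.2465  0.2043] yaw 9.74 tilt [ 0.0018 -0.0005] F [ 0.1  0.8 -1.2] op 44.3 q [-0.14  0.59  0.69  1.51 -0.39  1.18  0.79]
delta xyz [-0.1977 -0.0405  0.0039] spin -0.1
```

```bash

python3 -m crank '[{"x":-0.035,"y":-0.007,"z":0,"spin":0,"gripper":255},{"x":-0.09,"y":-0.018,"z":0,"spin":0,"gripper":255},{"x":-0.145,"y":-0.03,"z":0.003,"spin":0,"gripper":255},{"x":-0.198,"y":-0.04,"z":0.003,"spin":0,"gripper":255},{"x":-0.189,"y":-0.085,"z":0.003,"spin":0,"gripper":255}]' 
python3 -m crank '[{"x":0.01,"y":-0.055,"z":0,"spin":0,"gripper":255},{"x":0.02,"y":-0.11,"z":0,"spin":0,"gripper":255},{"x":0.03,"y":-0.165,"z":0,"spin":0,"gripper":255},{"x":0.04,"y":-0.22,"z":0,"spin":0,"gripper":255},{"x":0.05,"y":-0.275,"z":0,"spin":0,"gripper":255}]' 
python3 go.py .4352 .1424 .175 9.8
```

```text
clock: 20.48
eef_pos: [0.4266, -0.1969, 0.1992]
orientation: [-0.0, 0.997, 0.081, -0.0]
wrist_force: [2.1, 0.9, -0.8]
opening: 0.505
clock: 21.1
eef_pos: [0.4332, 0.0869, 0.1993]
orientation: [-0.0, 0.996, 0.085, 0.0]
wrist_force: [1.4, -0.5, 0.6]
opening: 0.501
t 21.1 p [0.4332 0.0869 0.1993] yaw 9.74 tilt [0.0005 0.0006] F [ 1.4 -0.5  0.6] op 44.1 q [-0.83  0.12  0.58  2.08 -0.08  0.97 -0.04]
delta xyz [ 0.0114 -0.0543  0.0244] spin -0.1
```

```bash

python3 -m crank '[{"x":0.006,"y":-0.03,"z":0,"spin":0,"gripper":255},{"x":0.0105,"y":-0.05,"z":0.01,"spin":0,"gripper":255},{"x":0.011,"y":-0.0535,"z":0.02,"spin":0,"gripper":255},{"x":0.011,"y":-0.0535,"z":0.024,"spin":0,"gripper":255},{"x":0.011,"y":-0.0535,"z":0.024,"spin":0,"gripper":255}]' 
python3 go.py .4352 .1424 .175 9.8
python3 chk.py .4352 .1424 .138 side9
```

```text
clock: 21.72
eef_pos: [0.4351, 0.1382, 0.1747]
orientation: [0.0, 0.996, 0.084, -0.0]
wrist_force: [-0.7, 0.4, -1.0]
opening: 0.506
t 21.73 p [0.4351 0.1382 0.1747] yaw 9.62 tilt [-0.0009 -0.0009] F [-0.7  0.4 -1. ] op 44.5 q [-0.88  0.18  0.54  2.07 -0.12  0.91 -0.11]
delta xyz [ 0.0008 -0.0041 -0.0003] spin -0.2
[274.13879188 398.04734028]
[359.80469297 393.09201   ]
```

View pics/side9.png

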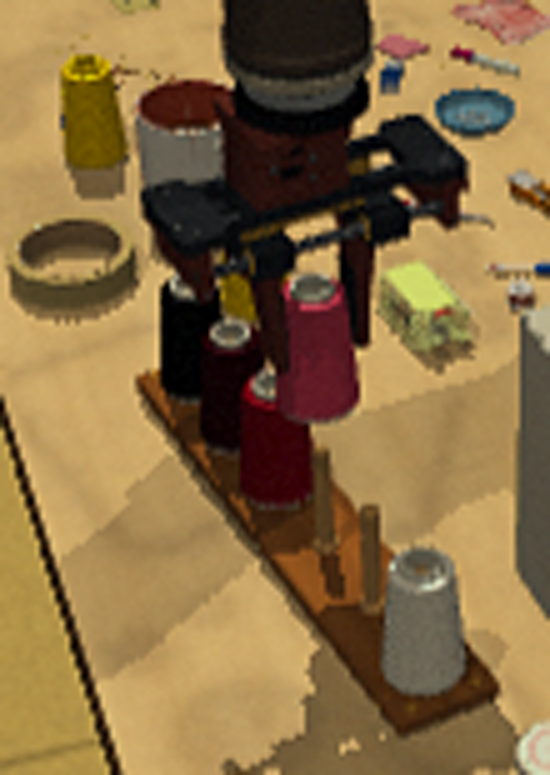

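```bash

python3 -m crank '[{"x":0.0005,"y":-0.0038,"z":0,"spin":0,"gripper":255},{"x":0.0005,"y":-0.0038,"z":0.02,"spin":0,"gripper":255},{"x":0.0005,"y":-0.0038,"z":0.04,"spin":0,"gripper":255},{"x":0.0005,"y":-0.0038,"z":0.055,"spin":0,"gripper":255},{"x":0.0005,"y":-0.0038,"z":0.07,"spin":0,"gripper":255}]' 
python3 go.py .4352 .1424 .056 9.8
python3 -m crank '[{"x":0,"y":0,"z":0.012,"spin":0,"gripper":255},{"x":0,"y":0,"z":0.025,"spin":0,"gripper":255},{"x":0,"y":0,"z":0.037,"spin":0,"gripper":255},{"x":0,"y":0,"z":0.046,"spin":0,"gripper":255},{"x":0,"y":0,"z":0.049,"spin":0,"gripper":255}]'
python3 go.py .4352 .1424 .056 9.8
```

```text
clock: 22.4
eef_pos: [0.4353, 0.1437, 0.1046]
orientation: [-0.0, 0.996, 0.085, 0.0]
wrist_force: [1.1, 0.6, -0.7]
opening: 0.506
t 22.4 p [0.4353 0.1437 0.1046] yaw 9.75 tilt [0.0005 0.0004] F [ 1.1  0.6 -0.7] op 44.5 q [-0.84  0.3   0.5   2.14 -0.21  0.75 -0.03]
delta xyz [-0.0004  0.0013  0.0486] spin -0.1
clock: 23.02
eef_pos: [0.4349, 0.1435, 0.0555]
orientation: [0.0, 0.996, 0.085, -0.0]
wrist_force: [0.1, 0.2, -0.5]
opening: 0.504
t 23.02 p [0.4349 0.1435 0.0555] yaw 9.74 tilt [-0.0007 -0.0004] F [ 0.1  0.2 -0.5] op 44.4 q [-0.79  0.39  0.45  2.17 -0.29  0.63  0.03]
delta xyz [ 0.0001  0.0011 -0.0005] spin -0.1
```

```bash

python3 -m crank '[{"x":0,"y":0,"z":0,"spin":0,"gripper":120},{"x":0,"y":0,"z":0,"spin":0,"gripper":0},{"x":0,"y":0,"z":0,"spin":0,"gripper":0},{"x":0,"y":0,"z":0,"spin":0,"gripper":0},{"x":0,"y":0,"z":0,"spin":0,"gripper":0}]' 
python3 -m crank '[{"x":0,"y":0,"z":-0.02,"spin":0,"gripper":0},{"x":0,"y":0,"z":-0.06,"spin":0,"gripper":0},{"x":0,"y":0,"z":-0.1,"spin":0,"gripper":0},{"x":0,"y":0,"z":-0.13,"spin":0,"gripper":0},{"x":0,"y":0,"z":-0.145,"spin":0,"gripper":0}]'
python3 go.py .4405 -.167 .2 9.8
python3 chk.py .4352 .1424 .018 side10
```

```text
clock: 23.65
eef_pos: [0.4352, 0.1436, 0.0563]
orientation: [-0.0, 0.996, 0.085, 0.0]
wrist_force: [0.4, -0.0, -0.4]
opening: 0.947
clock: 24.28
eef_pos: [0.4356, 0.1439, 0.2026]
orientation: [-0.001, 0.996, 0.085, 0.001]
wrist_force: [0.1, 0.4, 0.0]
opening: 0.999
t 24.27 p [0.4356 0.1439 0.2026] yaw 9.76 tilt [0.0017 0.0015] F [0.1 0.4 0. ] op 87.9 q [-0.92  0.15  0.56  2.04 -0.09  0.98 -0.14]
delta xyz [-0.0478  0.3072  0.0021] spin -0.0
[285.07465287 547.62623007]
[366.49492505 542.41930524]
```

View pics/side10.png

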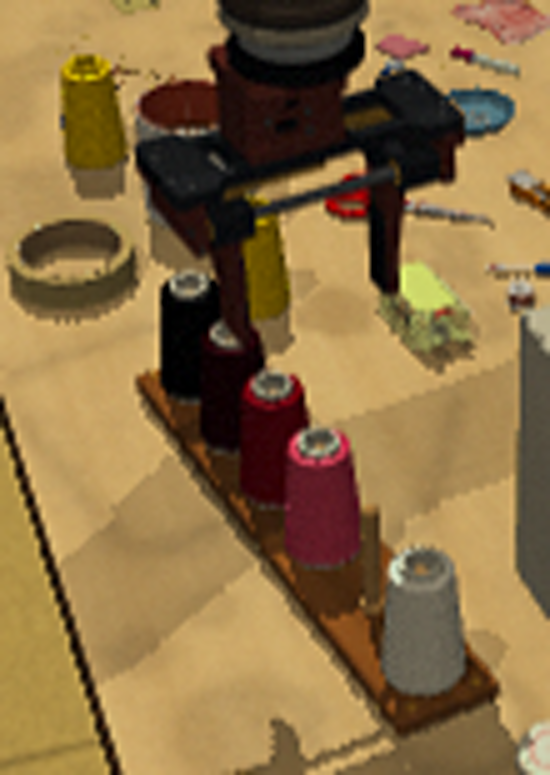

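Rose is seated. Now pale pink.

```bash

python3 -m crank '[{"x":-0.009,"y":0.056,"z":0,"spin":0,"gripper":0},{"x":-0.018,"y":0.112,"z":0,"spin":0,"gripper":0},{"x":-0.027,"y":0.168,"z":0,"spin":0,"gripper":0},{"x":-0.036,"y":0.224,"z":0,"spin":0,"gripper":0},{"x":-0.044,"y":0.275,"z":0,"spin":0,"gripper":0}]' 
python3 -m crank '[{"x":-0.003,"y":0.025,"z":0,"spin":0,"gripper":0},{"x":-0.004,"y":0.032,"z":0,"spin":0,"gripper":0},{"x":-0.004,"y":0.032,"z":0,"spin":0,"gripper":0},{"x":-0.004,"y":0.032,"z":0,"spin":0,"gripper":0},{"x":-0.004,"y":0.032,"z":0,"spin":0,"gripper":0}]' 
python3 go.py .4405 -.167 .036 9.8
python3 - <<'E'
from h import *
s=cap('side');crop(s,(200,180,360,340),4,'side11')
E
```

```text
clock: 24.95
eef_pos: [0.4376, -0.1366, 0.2003]
orientation: [-0.0, 0.996, 0.085, -0.0]
wrist_force: [0.5, 0.1, -0.3]
opening: 1.001
clock: 25.58
eef_pos: [0.4399, -0.166, 0.201]
orientation: [-0.0, 0.996, 0.086, -0.0]
wrist_force: [-0.7, -0.3, 0.2]
opening: 0.998
t 25.57 p [ 0.4399 -0.166   0.201 ] yaw 9.86 tilt [-0.0001  0.0004] F [-0.7 -0.3  0.2] op 87.8 q [-0.43  0.2   0.8   2.02 -0.17  0.99  0.62]
delta xyz [0.0004 0.0012 0.165 ] spin 0.1
```

View pics/side11.png

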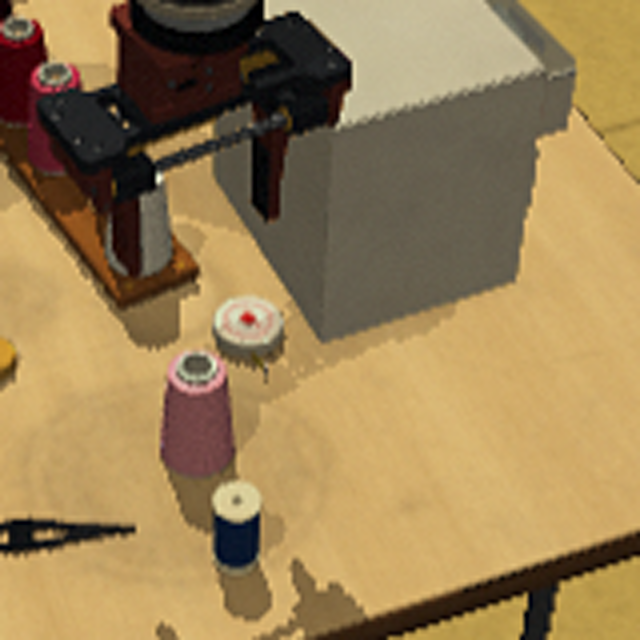

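```bash

python3 -m crank '[{"x":0.0005,"y":0.001,"z":0.04,"spin":0,"gripper":0},{"x":0.0005,"y":0.001,"z":0.085,"spin":0,"gripper":0},{"x":0.0005,"y":0.001,"z":0.125,"spin":0,"gripper":0},{"x":0.0005,"y":0.001,"z":0.155,"spin":0,"gripper":0},{"x":0.0005,"y":0.001,"z":0.164,"spin":0,"gripper":0}]'
python3 -m crank '[{"x":0,"y":0,"z":0,"spin":0,"gripper":255},{"x":0,"y":0,"z":0,"spin":0,"gripper":255},{"x":0,"y":0,"z":0,"spin":0,"gripper":255},{"x":0,"y":0,"z":0,"spin":0,"gripper":255},{"x":0,"y":0,"z":0,"spin":0,"gripper":255}]' 30
python3 go.py .4405 -.167 .036 9.8
python3 -m crank '[{"x":0,"y":0,"z":0,"spin":0,"gripper":255},{"x":0,"y":0,"z":-0.05,"spin":0,"gripper":255},{"x":0,"y":0,"z":-0.1,"spin":0,"gripper":255},{"x":0,"y":0,"z":-0.14,"spin":0,"gripper":255},{"x":0,"y":0,"z":-0.165,"spin":0,"gripper":255}]' 
python3 go.py .4464 .0774 .2 9.8
```

```text
clock: 26.25
eef_pos: [0.4396, -0.1674, 0.0358]
orientation: [-0.0, 0.996, 0.085, -0.001]
wrist_force: [-0.4, -0.5, 0.0]
opening: 0.997
clock: 26.88
eef_pos: [0.4407, -0.168, 0.0375]
orientation: [0.0, 0.996, 0.085, 0.0]
wrist_force: [-1.1, -0.2, 2.1]
opening: 0.499
t 26.88 p [ 0.4407 -0.168   0.0375] yaw 9.75 tilt [0.0007 0.    ] F [-1.1 -0.2  2.1] op 43.9 q [-0.23  0.48  0.62  2.16 -0.47  0.63  0.9 ]
delta xyz [-0.     -0.001   0.0015] spin -0.0
clock: 27.5
eef_pos: [0.4407, -0.1681, 0.2038]
orientation: [-0.0, 0.996, 0.085, 0.001]
wrist_force: [1.5, -0.3, -0.8]
opening: 0.505
t 27.5 p [ 0.4407 -0.1681  0.2038] yaw 9.74 tilt [0.0017 0.0002] F [ 1.5 -0.3 -0.8] op 44.5 q [-0.45  0.2   0.83  2.02 -0.18  0.99  0.64]
delta xyz [ 0.0471 -0.241   0.0039] spin -0.1
```

```bash

python3 -m crank '[{"x":0.0095,"y":-0.048,"z":0,"spin":0,"gripper":255},{"x":0.019,"y":-0.098,"z":0.002,"spin":0,"gripper":255},{"x":0.0285,"y":-0.147,"z":0.002,"spin":0,"gripper":255},{"x":0.038,"y":-0.196,"z":0.002,"spin":0,"gripper":255},{"x":0.047,"y":-0.241,"z":0.003,"spin":0,"gripper":255}]' 
python3 -m crank '[{"x":0,"y":0,"z":0,"spin":0,"gripper":255},{"x":0,"y":0,"z":0.01,"spin":0,"gripper":255},{"x":0,"y":0,"z":0.02,"spin":0,"gripper":255},{"x":0,"y":0,"z":0.024,"spin":0,"gripper":255},{"x":0,"y":0,"z":0.024,"spin":0,"gripper":255}]' 
python3 go.py .4464 .0774 .175 9.8
python3 chk.py .4464 .0774 .138 side12
python3 - <<'E'
from h import *
s=cap('side')
print(onz(s,(281.6,264.8),0),onz(s,(254,226),0),onz(s,(283,211.5),.21),onz(s,(254,173.5),.21))
E
```

```text
clock: 28.12
eef_pos: [0.4456, 0.0792, 0.1992]
orientation: [-0.0, 0.996, 0.085, 0.0]
wrist_force: [0.6, -0.7, 0.5]
opening: 0.503
clock: 28.75
eef_pos: [0.4458, 0.0767, 0.1747]
orientation: [0.0, 0.996, 0.084, -0.0]
wrist_force: [-0.2, 0.1, -0.7]
opening: 0.496
t 28.75 p [0.4458 0.0767 0.1747] yaw 9.67 tilt [-0.0008 -0.0006] F [-0.2  0.1 -0.7] op 43.7 q [-0.86  0.19  0.67  2.09 -0.15  0.91  0.06]
delta xyz [ 0.0007 -0.0006 -0.0003] spin -0.1
[322.1658175  456.28921804]
[410.56941589 452.33490268]
[ 5.64321599e-01 -9.95093771e-02  1.11022302e-16] [ 5.47514211e-01  8.74217047e-02 -1.11022302e-16] [ 0.5559236  -0.10578461  0.21      ] [0.54422566 0.08235037 0.21      ]
```

View pics/side12.png

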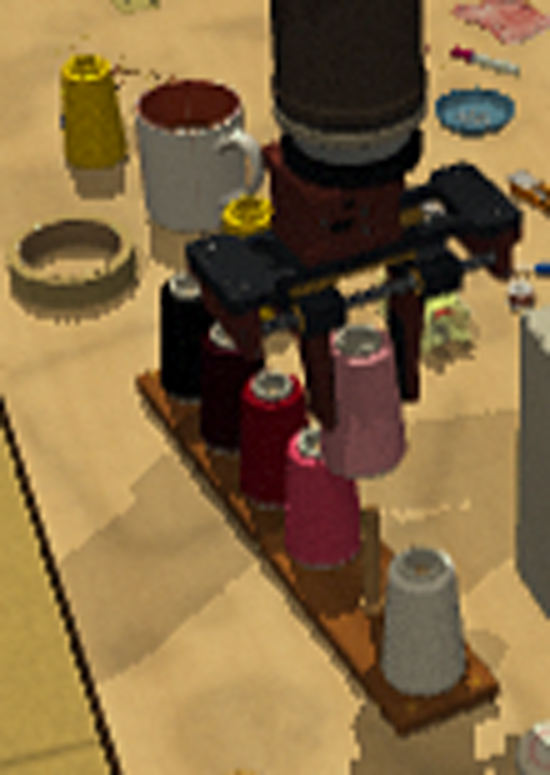

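Foot edges are as predicted. The gripper body will come close to the drawer unit, so I turn to yaw 0 for about 15 mm clearance before lowering.

```bash

python3 -m crank '[{"x":0,"y":0,"z":0,"spin":5,"gripper":255},{"x":0,"y":0,"z":0,"spin":9.7,"gripper":255},{"x":0,"y":0,"z":0,"spin":9.7,"gripper":255},{"x":0,"y":0,"z":0.01,"spin":9.7,"gripper":255},{"x":0,"y":0,"z":0.02,"spin":9.7,"gripper":255}]' 
python3 go.py .446 .0774 .1 0
python3 -m crank '[{"x":0,"y":0,"z":0.01,"spin":0,"gripper":255},{"x":0,"y":0,"z":0.02,"spin":0,"gripper":255},{"x":0,"y":0,"z":0.03,"spin":0,"gripper":255},{"x":0,"y":0,"z":0.04,"spin":0,"gripper":255},{"x":0,"y":0,"z":0.05,"spin":0,"gripper":255}]'
python3 go.py .446 .0774 .056 0
python3 - <<'E'
from h import *
s=cap('side');crop(s,(150,110,300,260),5,'side13')
E
```

```text
clock: 29.48
eef_pos: [0.4459, 0.0775, 0.1544]
orientation: [-0.0, 1.0, 0.001, -0.0]
wrist_force: [0.5, 0.1, -0.9]
opening: 0.503
t 29.48 p [0.4459 0.0775 0.1544] yaw 0.11 tilt [-0.0001  0.0001] F [ 0.5  0.1 -0.9] op 44.2 q [-0.87  0.22  0.69  2.11 -0.19  0.87 -0.07]
delta xyz [0.0002 0.0001 0.0544] spin 0.1
clock: 30.1
eef_pos: [0.446, 0.0775, 0.1044]
orientation: [0.0, 1.0, 0.0, -0.0]
wrist_force: [0.3, 1.2, -1.0]
opening: 0.502
t 30.1 p [0.446  0.0775 0.1044] yaw 0.05 tilt [-0. -0.] F [ 0.3  1.2 -1. ] op 44.1 q [-0.82  0.31  0.65  2.16 -0.28  0.75  0.01]
delta xyz [0.     0.0001 0.0484] spin 0.0
```

View pics/side13.png

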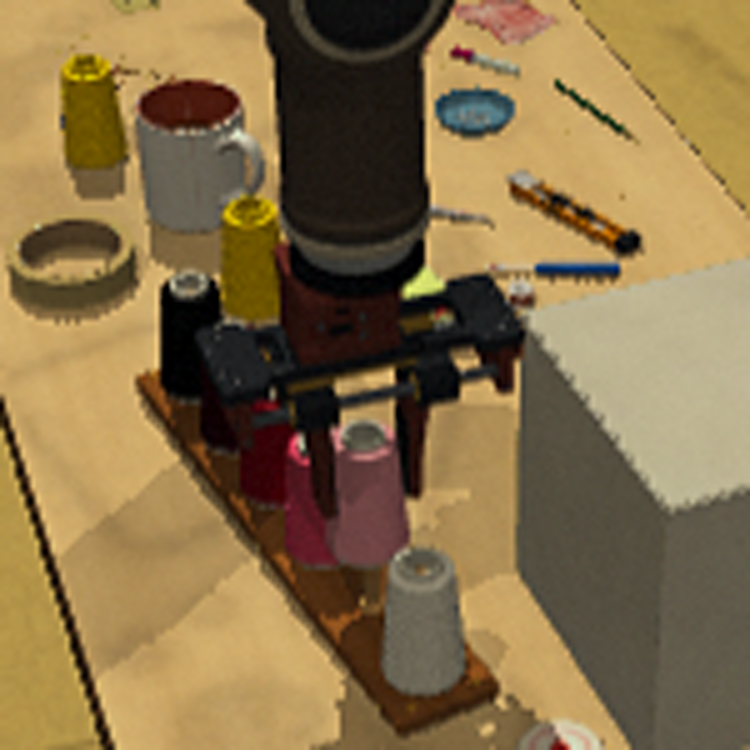

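```bash

python3 -m crank '[{"x":0,"y":0,"z":0.006,"spin":0,"gripper":255},{"x":0,"y":0,"z":0.012,"spin":0,"gripper":255},{"x":0,"y":0,"z":0.018,"spin":0,"gripper":255},{"x":0,"y":0,"z":0.024,"spin":0,"gripper":255},{"x":0,"y":0,"z":0.03,"spin":0,"gripper":255}]'
python3 go.py .446 .0774 .056 0
```

```text
clock: 30.78
eef_pos: [0.446, 0.0775, 0.0748]
orientation: [-0.0, 1.0, 0.0, 0.0]
wrist_force: [0.3, -0.3, -0.6]
opening: 0.5
t 30.77 p [0.446  0.0775 0.0748] yaw 0.05 tilt [0.0001 0.0001] F [ 0.3 -0.3 -0.6] op 44.0 q [-0.78  0.37  0.61  2.18 -0.34  0.68  0.07]
delta xyz [0.     0.0001 0.0188] spin 0.1
```

```bash

python3 -m crank '[{"x":0,"y":0,"z":0.006,"spin":0,"gripper":255},{"x":0,"y":0,"z":0.012,"spin":0,"gripper":255},{"x":0,"y":0,"z":0.017,"spin":0,"gripper":255},{"x":0,"y":0,"z":0.019,"spin":0,"gripper":255},{"x":0,"y":0,"z":0.019,"spin":0,"gripper":255}]'
python3 go.py .446 .0774 .056 0
python3 -m crank '[{"x":0,"y":0,"z":0,"spin":0,"gripper":120},{"x":0,"y":0,"z":0,"spin":0,"gripper":40},{"x":0,"y":0,"z":0,"spin":0,"gripper":40},{"x":0,"y":0,"z":0,"spin":0,"gripper":40},{"x":0,"y":0,"z":0,"spin":0,"gripper":40}]' 
python3 -m crank '[{"x":0,"y":0,"z":-0.02,"spin":0,"gripper":40},{"x":0,"y":0,"z":-0.06,"spin":0,"gripper":40},{"x":0,"y":0,"z":-0.1,"spin":0,"gripper":40},{"x":0,"y":0,"z":-0.14,"spin":0,"gripper":40},{"x":0,"y":0,"z":-0.18,"spin":0,"gripper":40}]'
python3 go.py .35 -.25 .25 0
```

```text
clock: 31.4
eef_pos: [0.4459, 0.0774, 0.056]
orientation: [0.0, 1.0, 0.0, -0.0]
wrist_force: [0.5, 0.2, -1.1]
opening: 0.505
t 31.4 p [0.4459 0.0774 0.056 ] yaw 0.04 tilt [-0.0002 -0.0001] F [ 0.5  0.2 -1.1] op 44.4 q [-0.75  0.41  0.58  2.19 -0.37  0.64  0.1 ]
delta xyz [ 0.0001 -0.      0.    ] spin 0.0
clock: 32.02
eef_pos: [0.446, 0.0775, 0.0562]
orientation: [-0.0, 1.0, 0.0, 0.0]
wrist_force: [-0.2, 0.2, -0.0]
opening: 0.842
clock: 32.65
eef_pos: [0.4458, 0.0774, 0.2375]
orientation: [-0.0, 1.0, 0.0, 0.0]
wrist_force: [0.6, 0.7, -0.5]
opening: 0.843
t 32.65 p [0.4458 0.0774 0.2375] yaw 0.04 tilt [0.0001 0.0002] F [ 0.6  0.7 -0.5] op 74.2 q [-0.95  0.09  0.74  2.01 -0.07  1.06 -0.18]
delta xyz [-0.096   0.3273 -0.0126] spin 0.0
```

```bash

python3 -m crank '[{"x":-0.01,"y":0.054,"z":0,"spin":0,"gripper":40},{"x":-0.02,"y":0.108,"z":0,"spin":0,"gripper":40},{"x":-0.03,"y":0.162,"z":0,"spin":0,"gripper":40},{"x":-0.04,"y":0.216,"z":0,"spin":0,"gripper":40},{"x":-0.05,"y":0.27,"z":0,"spin":0,"gripper":40}]'
python3 - <<'E'
from h import *
c=cap('top','topf');s=cap('side','sidef');crop(c,(200,165,400,275),4,'topfc');crop(s,(170,140,350,330),4,'sidefc')
E
```

```text
clock: 33.28
eef_pos: [0.3956, -0.1941, 0.2364]
orientation: [-0.0, 1.0, 0.001, 0.001]
wrist_force: [0.9, -0.1, -0.0]
opening: 0.838
```

View pics/topfc.png

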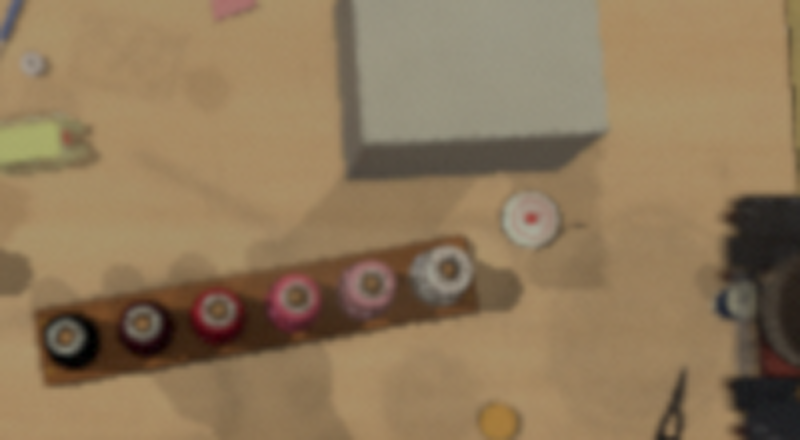

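View pics/sidefc.png

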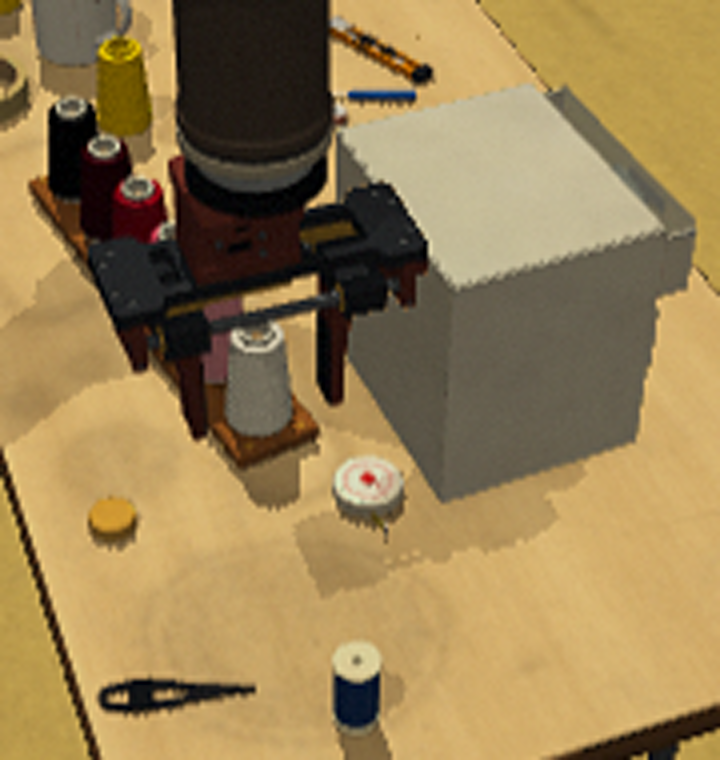

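```bash

python3 -m crank '[{"x":-0.01,"y":0.05,"z":0,"spin":0,"gripper":40},{"x":-0.02,"y":0.1,"z":0,"spin":0,"gripper":40},{"x":-0.03,"y":0.15,"z":0,"spin":0,"gripper":40},{"x":-0.04,"y":0.18,"z":0,"spin":0,"gripper":40},{"x":-0.05,"y":0.2,"z":0,"spin":0,"gripper":40}]'
python3 - <<'E'
from h import *
s=cap('side');crop(s,(170,140,350,330),4,'sideg');c=cap('top','topg')
# ring-centre pixels -> heights
T=lambda p:((p[0]+.5)/4-.5+200,(p[1]+.5)/4-.5+165)
for p in((66,337),(143,323),(218,310),(297,297),(371,285),(448,270)):
    X=onz(c,T(p),.103);q=(proj(s,X)[0]-[170,140])*4;print(X.round(4),'expected side crop',q.round(0))
E
```

```text
clock: 34.0
eef_pos: [0.3457, -0.3938, 0.2358]
orientation: [0.0, 1.0, -0.0, -0.0]
wrist_force: [-1.0, -0.3, -1.2]
opening: 0.84
[0.4015 0.3365 0.103 ] expected side crop [ 72. 107.]
[0.4135 0.2718 0.103 ] expected side crop [106. 146.]
[0.4245 0.2088 0.103 ] expected side crop [139. 187.]
[0.4355 0.1422 0.103 ] expected side crop [176. 233.]
[0.4456 0.0795 0.103 ] expected side crop [213. 279.]
[0.4581 0.0139 0.103 ] expected side crop [256. 329.]
```

View pics/sideg.png

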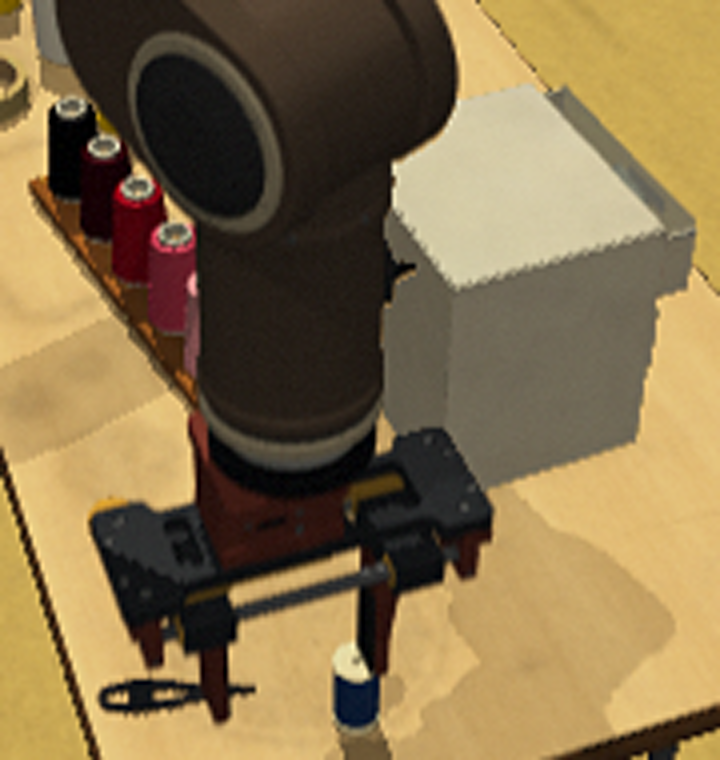

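```bash

python3 -m crank '[{"x":0.05,"y":0,"z":0,"spin":0,"gripper":40},{"x":0.1,"y":0,"z":0,"spin":0,"gripper":40},{"x":0.15,"y":0,"z":0,"spin":0,"gripper":40},{"x":0.2,"y":0,"z":0,"spin":0,"gripper":40},{"x":0.22,"y":0,"z":0,"spin":0,"gripper":40}]'
python3 - <<'E'
from h import *
s=cap('side');crop(s,(170,140,350,330),4,'sideh')
E
```

```text
clock: 34.72
eef_pos: [0.5703, -0.389, 0.2348]
orientation: [-0.001, 1.0, 0.003, -0.0]
wrist_force: [0.2, -1.0, -0.4]
opening: 0.842
```

View pics/sideh.png

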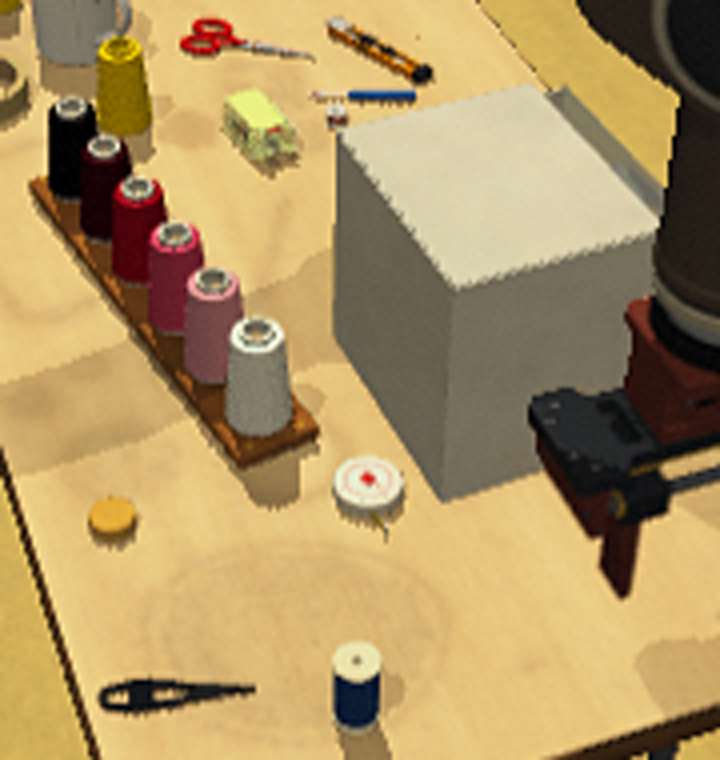

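View pics/topg.png

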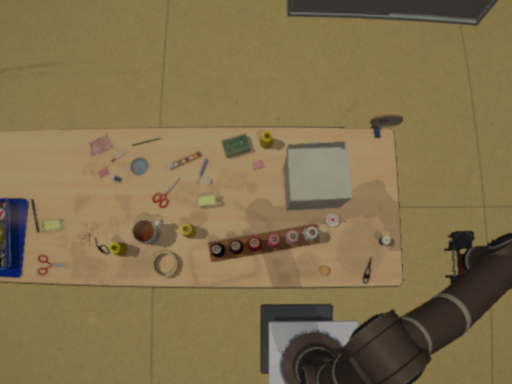

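All six rings sit where seated cones should, for example pale at (213,281) against an expected (213,279). Navy spool (386,240), tape measure (333,220) and pin case (209,201) are unmoved. The arm is clear, so I let it settle and hand in.

```bash

python3 -m crank '[{"x":0,"y":0,"z":0,"spin":0,"gripper":40},{"x":0,"y":0,"z":0,"spin":0,"gripper":40},{"x":0,"y":0,"z":0,"spin":0,"gripper":40},{"x":0,"y":0,"z":0,"spin":0,"gripper":40},{"x":0,"y":0,"z":0,"spin":0,"gripper":40}]'
python3 - <<'E'
from workcell import ticket
print(ticket.hand_in())
E
```

```text
clock: 35.4
eef_pos: [0.5662, -0.3925, 0.2363]
orientation: [-0.0, 1.0, 0.0, 0.0]
wrist_force: [-0.7, -0.9, -0.1]
opening: 0.841
the job is handed in; nothing more can be done
None
```

I stood the four loose cones on the four empty pins and handed the job in at 35.4 s on the robot's clock. From the white end, the row now runs white, pale pink, rose, crimson, burgundy, black.

- **Seating:** In the last pictures all four cones I placed sit at seated height. Their top rings fall within about 2 pixels of where an 18 + 85 mm cone should appear in the enlarged side view, and the pin tips show inside the bores.
- **Other items:** The white and black cones are still on their pins. The tape measure, navy spool, pin case and yellow look-alikes are where they were in the pictures. The wrist force readings after each move stayed below about 3 N.
- **Disagreements:** My first readings of the bare pin tips were up to 5 mm off, so I used pin positions taken from the end cones instead. They gave a spacing of 330.3 mm against the stated 330. The drawer unit's front face measured slightly turned, up to 14 mm from the stated x = 0.55, so I turned the gripper to lower the pale pink cone with more room.

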